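# Check the vise gap with the gauge and hang the gauge up

## Robot

A 6-joint arm with a two-finger parallel gripper is mounted at the origin on the work surface. World frame = base frame: x ahead of the robot, y to its left, z up, the work surface at z = 0. Lengths are in m, angles in rad, forces in N, time in s.
With the tool pointing down it reaches from about 0.3 to 0.875 m from the base axis. Payload 6.4 kg.
Tool frame: the origin (TCP) lies midway between the tips of the shut fingers; the grasp point (between the pads) lies 19 mm behind it; z points along the fingers, y is the line along which they close (so a half turn about z gives the same grasp; the last joint's range is limited). The gripper opens to 85 mm and grips with 20 to 120 N. Pads are 22 mm wide; open, the fingers measure 114 mm over their backs; the gripper's body (76 mm by 85 mm) begins 54 mm behind the grasp point. The pads swing forward as they close: fully open they stand 13 mm farther back than shut.
Start: joints at [1.136, 0.181, 1.607, -0, 1.354, -0.206], TCP at [0.13, 0.56, 0.231] pointing down, gripper open.
Joint ranges: [-2.99, 2.99], [-0.89, 2.07], [0.3, 2.58], [-1.14, 4.28], [0, 2.63], [-3.12, 3.12]. Speed limits (rad/s): [2.57, 2.57, 3.01, 3.14, 3.14, 3.14].

## Interface

Orientations are given as a unit quaternion [w, x, y, z].
In Python, from bench import ctrl gives the robot as it stands. The module is installed in compiled form; this text tells all that it offers.
- The arm moves only by the tool move_arm, never from a script. Its argument "plan" is one flat list of numbers, 6 for each row, row after row: the shift along the world's x, y, z in units of 50 mm (1.0 is 50 mm), then the turn, a rotation vector about the world's x, y, z in rad. A call has 1 to 10 rows; each row is the pose to reach, as a shift and turn from the pose commanded when the call began; what a row does not reach only later rows make up. A row lasts 1/8 s, in which the tool goes at most 62.5 mm and 10.7 degrees, less where a joint would pass 70% of its speed; a pose out of reach is approached as far as the arm can. A call with a gripper value outside its range is refused whole. "grip" is the finger opening in mm, from 0 to 85.4, set as the call begins (left out, the last holds). The fingers move at their own pace and stop on an object; the grip force is fixed at half the most. Time passes only in rows, so rows that repeat a pose let the fingers close. It gives the time, the measured TCP pose, the force, the opening and the grip force at its end, in the units of the state.
- ctrl.get_obs(): the state, without advancing time (a new reading comes with each control period).
- ctrl.camera(name): name is "side" or "top"; returns a dict with "pixels" (400x640x3 uint8, red, green, blue), "fx", "fy", "cx", "cy" (pixels), "dist_coeffs" ([k1, k2, p1, p2, k3] as OpenCV has them; the pictures are not rectified), "origin" and "attitude" of the camera in the world. Camera axes: x right, y down, z forward; pixel columns grow to the right and rows downward; lengths in m; the calibration is good to about 2 mm. A picture is of the moment at which its call begins. There is no depth.
- ctrl.hand_in(): hands the job in; it is judged then, once.
The state is a dict: "time_s": time; "q": joint angles; "dq": joint speeds; "joint_efforts": joint torques, N m; "eef_pos": TCP position; "eef_rot": TCP orientation; "wrist_force": force on the tool from outside, world axes, zero at the start; "torque": the same for the moment, N m; "opening": opening from 0.0 (shut) to 1.0 (fully open); "grasp_force": force on a finger pad.
Only numpy, scipy, OpenCV 4.12 (cv2) and the standard library are available. Lean on these libraries where they do the work, as an engineer would, in place of code of your own. Each camera call takes 0.05 s, during which the arm holds its last target. There are 200 camera calls.

## Task

Take the yellow gauge out of the wooden rack, lower its blade between the jaws of the small green vise until the red band on the blade is level with the tops of the jaws, and hold it still there for a full second. Then draw it out and hang it by its steel loop on the arm of the brass hook stand, and let go. Leave the jaw setting of the vise and the blue gauge in the rack as they are, and do not knock over the earring stand.

Things in the scene. Friction and masses are not known exactly. Their poses are not given: they have to be found in the camera images.
- yellow_gauge: Gauge upright in the rack, about 90 g. Origin: centre of the steel blade's lower tip, z up the blade. Blade 3 mm thick (x), 20 wide (y; 14 in the lowest 3 mm), z 0 to 48; red band round it at z 18 to 26. Above it a steel shoulder bar (x 14 mm, y -12 to 44, z 48 to 54) that rests on the rack, the yellow grip and, to +y of it, the loop. Balances at y = 20, z = 56.
- yellow_gauge_grip (a point): Middle of where to pinch the yellow gauge's grip, across x: 78 mm above the blade's tip, on the blade's centre line. The grip is a block 14 mm (x) by 24 mm (y), from 48 to 100 mm above the tip. Axes as the gauge's.
- yellow_gauge_loop (a point): Centre of the opening of the yellow gauge's D-shaped loop of 6 mm steel wire, which lies in the gauge's yz plane: 26.5 mm to +y of the grip's axis, 74 mm above the tip. The opening, seen along x, is 29 mm wide (y 12 to 41) and 40 mm high (z 54 to 94), less a round weight in the low outer corner. Axes as the gauge's.
- blue_gauge: Same kind of gauge with a blue grip and a 5 mm blade, in the rack's other slot; to be left alone. Frame as the yellow gauge's.
- rack: Fixed wooden block 50 (x) by 170 (y) by 60 mm high with two slots, 7 mm (x) by 25 mm (y), 52 deep, at y = -45 and +35 mm; a gauge stands in each, loop to +y, its tip 12 mm above the table. Origin: centre of the underside.
- fixed_lip (a point): Fixed (far, +x) jaw of the small green vise: centre of its inner face, at the height of the jaw top, 85 mm above the table. x points across the gap into this jaw, y along the jaws (66 mm wide), z up. Jaw tops are level, inner edges bevelled 4 mm at 45 degrees; the gap is 42 mm deep. The vise is fixed and spans x from -85 to +65 mm.
- moving_lip (a point): Moving (near, -x) jaw of the vise: centre of its inner face, at jaw top height; axes as fixed_lip. The gap lies between the two lips, 7 to 9.5 mm wide.
- vise_jaw (a joint): Opening of the moving jaw, m: the gap is 7 mm plus this value. Stiff, set beforehand; not to be shifted.
- hook_stand: Fixed brass hook on a dark wood foot, 100 mm (x from -38 to +62) by 80 mm. Origin on the table under the arm's middle. A 12 mm post stands at x = +45; from its top, 170 mm high, a level 8 mm thick arm runs along -x and ends at x = -50 in an upturned tip, whose top is 14 mm above the arm's axis.
- hook_seat (a point): On the axis of the hook's arm, midway (45 mm from the post), 170 mm above the table. x along the arm towards the post, z up. Nothing stands beside the arm.
- earring_stand: Loose clear T-shaped stand, 45 mm square foot, 100 mm bar 140 mm up; a bystander beyond the other things. Origin under the foot's centre, z up.
Not all that is in view belongs to the job. What is shaped like the hook_stand but purple is not meant.

How it is judged:
By the outcome, as a careful person would: the job done as asked, in the order asked, and still so for the second after the job is handed in, with the robot touching nothing.
It also fails if it takes over 64 s, if anything falls off the work surface, if the arm or the gripper's body presses on something with over 40 N, if the wrist force passes 120 N, or if a joint passes its speed limit or range.

## Working session

There is one attempt and no reset: what is moved stays moved. The work goes in short steps, Python scripts to look and compute and a tool call to move; the robot and the scene stay as the last step left them, time stands still between calls to the robot, and variables do not carry over. Pictures are saved under pics/ and viewed, at most 10 in all, crops included, and the job is handed in when it is done.

Besides the shell and the picture viewer there is one more tool, called after "Request:" as a command line: name --argument value ..., lists and objects as JSON in quotes. move_arm: Moves the arm, as the interface text tells. Its arguments: {"type":"object","properties":{"plan":{"type":"array"},"grip":{"type":"number"}},"required":["plan"]}

```bash
mkdir -p pics; cat > h.py <<'E'
import numpy as np, cv2
from bench import ctrl
from scipy.spatial.transform import Rotation as R
def Rm(q):
    q=np.array(q,float)
    return q if q.shape==(3,3) else R.from_quat([q[1],q[2],q[3],q[0]]).as_matrix()
def cam(n):
    c=ctrl.camera(n); c['K']=np.array([[c['fx'],0,c['cx']],[0,c['fy'],c['cy']],[0,0,1.]]); c['R']=Rm(c['attitude']); c['o']=np.array(c['origin']); c['d']=np.array(c['dist_coeffs'],float); return c
def save(c,name,crop=None,s=1):
    im=c['pixels'][:,:,::-1]
    if crop: im=im[crop[1]:crop[3],crop[0]:crop[2]]
    cv2.imwrite('pics/'+name,cv2.resize(im,None,fx=s,fy=s,interpolation=cv2.INTER_CUBIC))
def ray(c,uv):
    p=cv2.undistortPoints(np.array(uv,float).reshape(-1,1,2),c['K'],c['d']).reshape(-1,2)
    return (np.c_[p,np.ones(len(p))])@c['R'].T
def onz(c,uv,z):
    d=ray(c,uv); return c['o']+d*((z-c['o'][2])/d[:,2])[:,None]
def tri(c1,u1,c2,u2):
    a,b=ray(c1,u1)[0],ray(c2,u2)[0]; a/=np.linalg.norm(a); b/=np.linalg.norm(b)
    A=np.c_[a,-b]; s=np.linalg.lstsq(A,c2['o']-c1['o'],rcond=None)[0]
    p,q=c1['o']+s[0]*a,c2['o']+s[1]*b; return (p+q)/2,np.linalg.norm(p-q)
def proj(c,P):
    P=(np.atleast_2d(P)-c['o'])@c['R']; return cv2.projectPoints(P,np.zeros(3),np.zeros(3),c['K'],c['d'])[0].reshape(-1,2)
E
python3 - <<'E'
from h import *
for n in('side','top'):
    c=cam(n); save(c,n+'0.png',s=1.25); print(n,c['o'],c['R'].round(3).tolist(),c['fx'],c['d'])
o=ctrl.get_obs(); print(o['eef_pos'],o['eef_rot'],o['opening'],o['wrist_force'])
E
```

```text
side [0.20583898 0.57749744 0.89261871] [[-0.932, -0.283, 0.228], [-0.363, 0.729, -0.58], [-0.002, -0.623, -0.782]] 374.4208386658867 [-0.0133494  0.         0.         0.         0.       ]
top [0.21273401 0.00938321 1.43194074] [[-0.01, -0.989, 0.145], [-1.0, 0.011, 0.008], [-0.009, -0.145, -0.989]] 489.8035821440907 [0.05321881 0.         0.         0.         0.        ]
[0.13016392 0.55954818 0.23046011] [-2.62953861e-04  1.14153663e-01  9.93462772e-01 -7.69637498e-04] 1.0000861352920465 [-0.37845013  0.59647706 -0.50303703]
```

View pics/side0.png

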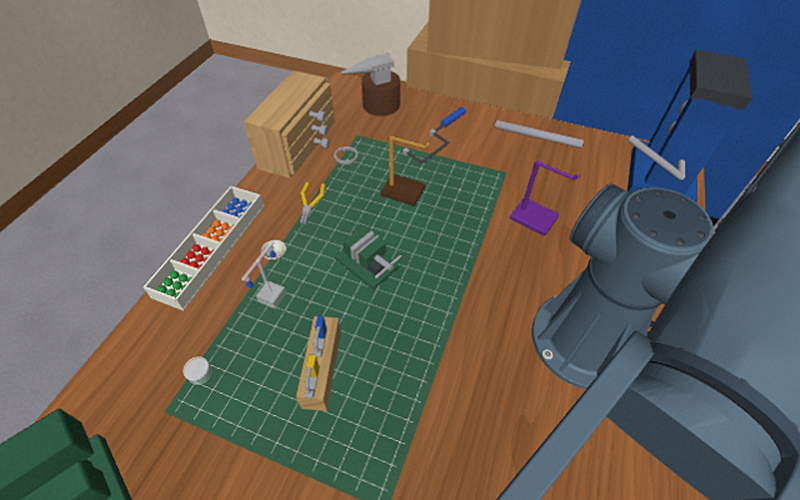

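View pics/top0.png

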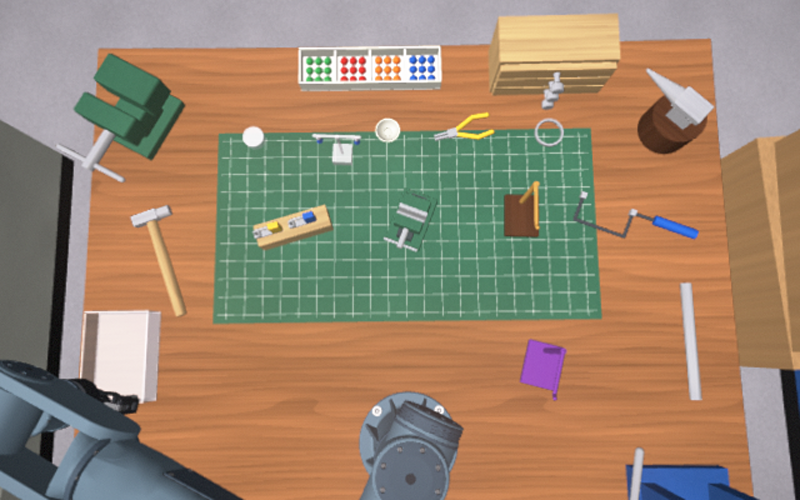

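Candidates (shown-picture pixels). Gauge: yellow grip in rack, top (270,228) / side (312,362), against blue gauge top (308,216) and yellow pliers top (470,126). Vise: small green, top (408,220), against the big dark green one at top (130,105). Hook: brass, top (530,205), against purple at top (543,365). I choose the yellow grip, the small vise and the brass hook. Next, close crops.

```bash
python3 - <<'E'
from h import *
T=cam('top');S=cam('side')
def tile(c,u,v,w=80,h=60,s=5):
    u,v=int(u/1.25),int(v/1.25); im=c['pixels'][v-h//2:v+h//2,u-w//2:u+w//2,::-1]; print(u-w//2,v-h//2)
    return cv2.resize(im,(w*s,h*s),interpolation=cv2.INTER_CUBIC)
a=np.vstack([np.hstack([tile(T,292,225),tile(T,410,220)]),np.hstack([tile(T,522,210),tile(T,345,145)])])
b=np.vstack([np.hstack([tile(S,318,362,100,75,4),tile(S,370,260,100,75,4)]),np.hstack([tile(S,405,170,100,75,4),tile(S,268,270,100,75,4)])])
cv2.imwrite('pics/ct.png',a);cv2.imwrite('pics/cs.png',b)
E
```

```text
193 150
288 146
377 138
236 86
204 252
246 171
274 99
164 179
```

View pics/ct.png

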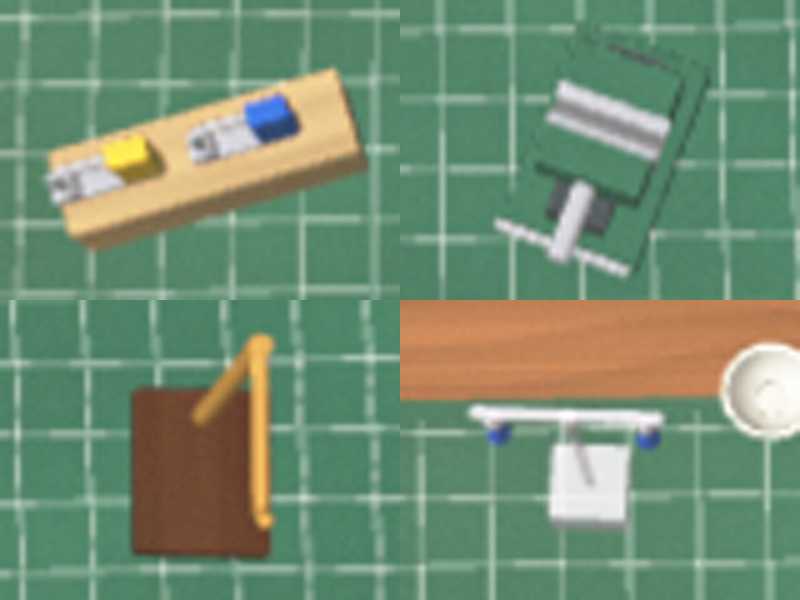

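View pics/cs.png

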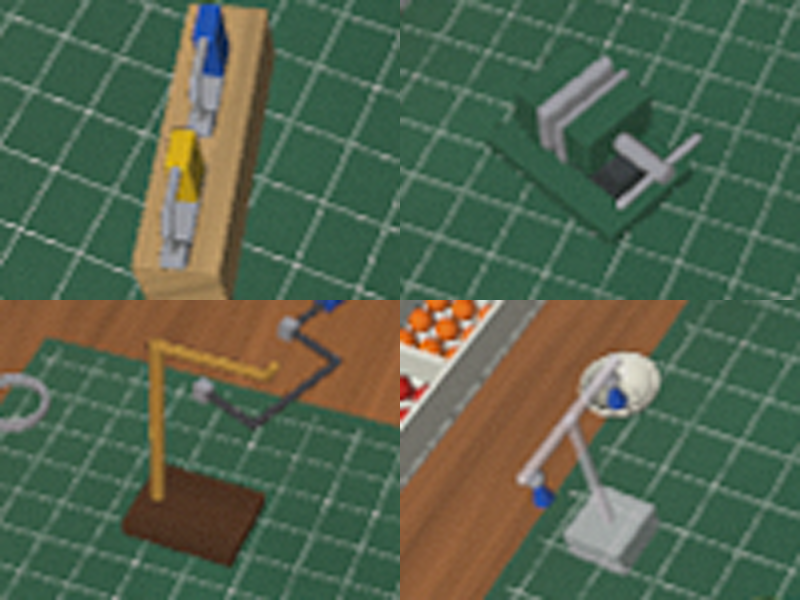

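The crops confirm the choice: yellow gauge in the rack's left (+y) slot with its loop to the left, small vise with two steel lips around top px (407,172), and the brass arm running from post px (429,147) to tip px (430,182), roughly along world -x.

```bash
python3 - <<'E'
from h import *
T=cam('top');S=cam('side')
def mask(c,box,f):
    hsv=cv2.cvtColor(c['pixels'],cv2.COLOR_RGB2HSV).astype(int); m=f(hsv[...,0],hsv[...,1],hsv[...,2]); z=np.zeros_like(m); x0,y0,x1,y1=box; z[y0:y1,x0:x1]=1; return (m&z).astype(np.uint8)
yel=lambda h,s,v:(h>22)&(h<34)&(s>150)&(v>150)
blu=lambda h,s,v:(h>105)&(h<125)&(s>150)
for n,c,b in(('top',T,(193,150,273,210)),('side',S,(204,252,304,327))):
  for k,f in(('yel',yel),('blu',blu)):
    m=mask(c,b,f); M=cv2.moments(m,True); uv=[M['m10']/M['m00'],M['m01']/M['m00']]; print(n,k,M['m00'],uv); globals()[n+k]=uv
for k in('yel','blu'): print(k,tri(T,globals()['top'+k],S,globals()['side'+k]))
# hand-read points
t=lambda x,y,o:(o[0]+x/5-.4,o[1]+y/5-.4)
s=lambda x,y,o:(o[0]+x/4-.375,o[1]+y/4-.375)
print('rack top corners T',onz(T,[t(48,155,(193,150)),t(335,68,(193,150)),t(356,150,(193,150))],.06).round(4))
print('rack top corners S',onz(S,[s(190,5,(204,252)),s(268,12,(204,252)),s(222,278,(204,252)),s(133,268,(204,252))],.06).round(4))
hs=(377,138);ss=(274,99)
print('post top',tri(T,t(258,344-300,hs),S,s(155,346-300,ss)),'tip',tri(T,t(265,520-300,hs),S,s(273,367-300,ss)))
print('arm z=.17 T',onz(T,[t(259,48,hs),t(263,215,hs)],.17).round(4),'S',onz(S,[s(157,46,ss),s(265,75,ss)],.17).round(4))
# vise lips
vis=(288,146);vs=(246,171)
print('vise T',onz(T,[t(x-400,y,vis) for x,y in((562,85),(670,122),(547,118),(655,155))],.085).round(4))
print('vise S',onz(S,[s(x-400,y,vs) for x,y in((540,103),(607,60),(560,122),(625,72))],.085).round(4))
E
```

```text
top yel 32.0 [217.90625, 180.125]
top blu 37.0 [246.48648648648648, 172.59459459459458]
side yel 76.0 [249.0921052631579, 291.2894736842105]
side blu 93.0 [256.6989247311828, 261.06451612903226]
yel (array([0.47946777, 0.29445475, 0.09844305]), np.float64(0.003348605974362244))
blu (array([0.50079238, 0.21637861, 0.09285474]), np.float64(0.00397382589320741))
rack top corners T [[0.488  0.3478 0.06  ]
 [0.5369 0.1847 0.06  ]
 [0.4889 0.1724 0.06  ]]
rack top corners S [[0.5347 0.1853 0.06  ]
 [0.4862 0.1719 0.06  ]
 [0.4364 0.3364 0.06  ]
 [0.486  0.3497 0.06  ]]
post top (array([ 0.54926626, -0.27462069,  0.16934929]), np.float64(0.0028380559208371126)) tip (array([ 0.453632  , -0.27209436,  0.17896413]), np.float64(0.0015337487904087618))
arm z=.17 T [[ 0.5484 -0.2747  0.17  ]
 [ 0.4588 -0.2731  0.17  ]] S [[ 0.546  -0.2743  0.17  ]
 [ 0.4585 -0.2718  0.17  ]]
vise T [[ 0.5308  0.0115  0.085 ]
 [ 0.5087 -0.0489  0.085 ]
 [ 0.5119  0.0201  0.085 ]
 [ 0.49   -0.0402  0.085 ]]
vise S [[ 0.5315  0.0075  0.085 ]
 [ 0.5035 -0.0453  0.085 ]
 [ 0.5117  0.0177  0.085 ]
 [ 0.4874 -0.0397  0.085 ]]
```

Request:
move_arm --plan '[6.94,-5.31,-1.0,0,0,-1.05,6.94,-5.31,-1.0,0,0,-1.05,6.94,-5.31,-1.0,0,0,-1.05,6.94,-5.31,-1.0,0,0,-1.05,6.94,-5.31,-1.0,0,0,-1.05,6.94,-5.31,-1.0,0,0,-1.05,6.94,-5.31,-1.0,0,0,-1.05,6.94,-5.31,-1.0,0,0,-1.05,6.94,-5.31,-1.0,0,0,-1.05,6.94,-5.31,-1.0,0,0,-1.05]' --grip 60

```text
time_s: 1.55
eef_pos: [0.4764, 0.2955, 0.1814]
eef_rot: [-0.0, 0.596, 0.803, -0.0]
wrist_force: [0.5, 0.8, 0.1]
opening: 0.7
grasp_force: 0.0
```

Request:
move_arm --plan '[0,-0.02,-1.2,0,0,0,0,-0.02,-1.9,0,0,0,0,-0.02,-2.2,0,0,0,0,-0.02,-2.2,0,0,0]'

```text
time_s: 2.05
eef_pos: [0.4766, 0.2941, 0.0711]
eef_rot: [-0.0, 0.596, 0.803, -0.0]
wrist_force: [0.3, -0.4, -0.6]
opening: 0.7
grasp_force: 0.0
```

Request:
move_arm --plan '[0,0,0,0,0,0,0,0,0,0,0,0,0,0,0,0,0,0,0,0,0,0,0,0,0,0,0,0,0,0,0,0,0,0,0,0]' --grip 5

```text
time_s: 2.8
eef_pos: [0.4784, 0.2939, 0.0727]
eef_rot: [0.001, 0.597, 0.802, 0.001]
wrist_force: [-0.8, 0.6, 6.4]
opening: 0.154
grasp_force: 59.1
```

```bash
python3 - <<'E'
from h import *
T=cam('top');S=cam('side'); o=ctrl.get_obs(); print(o['eef_pos'],o['opening'],o['grasp_force'],o['wrist_force'],o['torque'])
def tile(c,u,v,w,h,s): return cv2.resize(c['pixels'][v-h//2:v+h//2,u-w//2:u+w//2,::-1],(w*s,h*s),interpolation=cv2.INTER_CUBIC)
cv2.imwrite('pics/g.png',np.hstack([tile(T,230,178,80,80,5),tile(S,250,285,80,80,5)]))
E
```

```text
[0.4784215  0.29385782 0.07273803] 0.15784540755296875 59.09062922000885 [-0.27269764 -0.01395431  6.68890515] [-0.053985    0.18480624  0.00368752]
```

View pics/g.png

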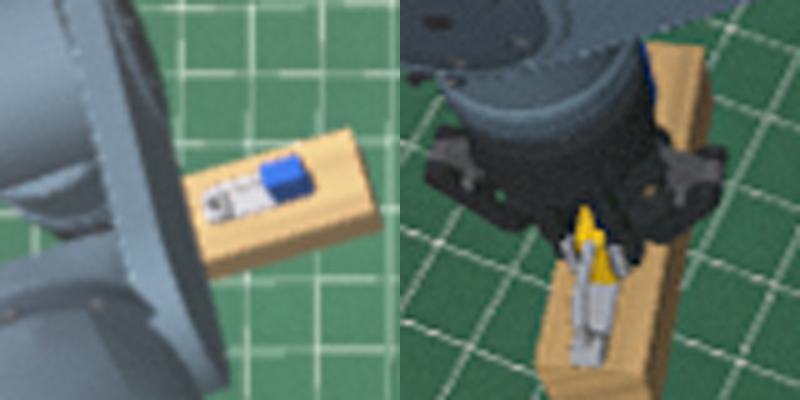

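Gauge gripped: the pads sit on the yellow grip and the blue gauge is untouched. Lifting.

Request:
move_arm --plan '[0,0,0.4,0,0,0,0,0,1.2,0,0,0,0,0,2.2,0,0,0,0,0,2.8,0,0,0,0,0,2.8,0,0,0]'

```text
time_s: 3.52
eef_pos: [0.4791, 0.2941, 0.2143]
eef_rot: [0.002, 0.597, 0.802, 0.002]
wrist_force: [-0.4, 0.4, -2.2]
opening: 0.158
grasp_force: 60.0
```

Request:
move_arm --plan '[0.06,-0.8,0,0,0,-0.08,0.2,-1.9,0,0,0,-0.2,0.35,-3.0,0,0,0,-0.34,0.5,-4.2,0,0,0,-0.48,0.6,-5.2,0,0,0,-0.6,0.66,-5.9,0,0,0,-0.66,0.66,-6.18,0,0,0,-0.66,0.66,-6.18,0,0,0,-0.66,0.66,-6.18,0,0,0,-0.66,0.66,-6.18,0,0,0,-0.66]'

```text
time_s: 4.78
eef_pos: [0.5103, -0.0142, 0.2111]
eef_rot: [-0.0, 0.824, 0.567, 0.0]
wrist_force: [-0.3, 0.0, -1.2]
opening: 0.156
grasp_force: 59.9
```

```bash
python3 - <<'E'
from h import *
T=cam('top');S=cam('side'); o=ctrl.get_obs(); print(o['eef_pos'],o['eef_rot'],o['opening'],o['grasp_force'],o['wrist_force'],o['torque'])
def tile(c,u,v,w,h,s): return cv2.resize(c['pixels'][v-h//2:v+h//2,u-w//2:u+w//2,::-1],(w*s,h*s),interpolation=cv2.INTER_CUBIC)
p=proj(S,o['eef_pos']+np.array([0,0,-.07]))[0].astype(int);print(p, proj(T,o['eef_pos'])[0])
cv2.imwrite('pics/v.png',np.hstack([tile(S,p[0],p[1],80,100,6),tile(T,326,172,50,100,6)]));print(p-[40,50])
E
```

```text
[ 0.5103639  -0.01452062  0.21131044] [-3.28322087e-05  8.24084294e-01  5.66467186e-01  4.88200066e-05] 0.1540585861835539 59.91898834705353 [-0.04079679  0.17355636 -1.63636771] [ 0.02071679  0.00383691 -0.01481256]
[289 179] [330.07444975 158.86408687]
[249 129]
```

View pics/v.png

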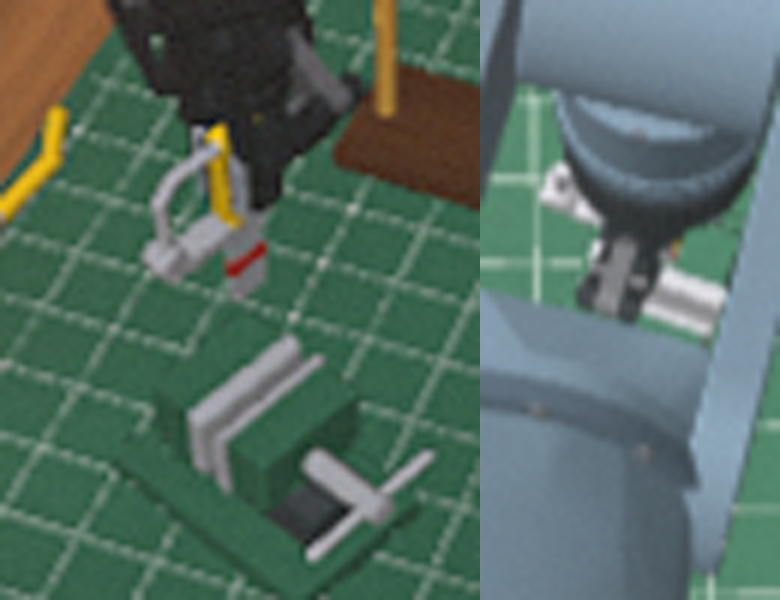

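```bash
python3 - <<'E'
from h import *
S=cam('side');T=cam('top'); o=ctrl.get_obs(); tcp=np.array(o['eef_pos'])
hsv=cv2.cvtColor(S['pixels'],cv2.COLOR_RGB2HSV).astype(int)[150:185,275:305]
m=(((hsv[...,0]<8)|(hsv[...,0]>172))&(hsv[...,1]>140)&(hsv[...,2]>90)).astype(np.uint8);M=cv2.moments(m,True);uv=(275+M['m10']/M['m00'],150+M['m01']/M['m00']);print('red',M['m00'],uv)
d=ray(S,uv)[0];A=np.c_[d,[0,0,-1]];s=np.linalg.lstsq(A,tcp-S['o'],rcond=None)[0]
q=S['o']+s[0]*d;print('red pt',q,'z on axis',tcp[2]+s[1],'off',q-tcp)
top=cv2.imread('pics/ct.png'); side=S['pixels'].astype(np.float32)
c0=np.array([.5095,-.0147]); xs=np.arange(-24,25,1.5)
for yaw in(-19,-21,-23):
  a=np.radians(yaw);ex=np.array([np.cos(a),np.sin(a)]);ey=np.array([-np.sin(a),np.cos(a)])
  P=np.array([[*(c0+ex*x/1e3+ey*y/1e3),.085] for x in xs for y in np.arange(-18,19,3)])
  u=proj(S,P).astype(np.float32);g=cv2.remap(side.mean(2),u[:,:1],u[:,1:],cv2.INTER_LINEAR).reshape(len(xs),-1).mean(1)
  u=((proj(T,P)-[288,146]+.4)*5+[400,0]).astype(np.float32);h=cv2.remap(top.astype(np.float32).mean(2),u[:,:1],u[:,1:],cv2.INTER_LINEAR).reshape(len(xs),-1).mean(1)
  print(yaw);print([(x,int(p),int(q)) for x,p,q in zip(xs,g,h)])
E
```

```text
red 10.0 (289.1, 172.3)
red pt [ 0.51057139 -0.01478937  0.16908772] z on axis 0.16908771769823497 off [ 1.53239956e-04  7.88421746e-05 -4.22632593e-02]
-19
[(np.float64(-24.0), 75, 107), (np.float64(-22.5), 76, 107), (np.float64(-21.0), 75, 107), (np.float64(-19.5), 74, 106), (np.float64(-18.0), 73, 105), (np.float64(-16.5), 77, 104), (np.float64(-15.0), 90, 110), (np.float64(-13.5), 112, 127), (np.float64(-12.0), 135, 156), (np.float64(-10.5), 148, 185), (np.float64(-9.0), 144, 201), (np.float64(-7.5), 129, 195), (np.float64(-6.0), 113, 176), (np.float64(-4.5), 107, 155), (np.float64(-3.0), 109, 142), (np.float64(-1.5), 117, 136), (np.float64(0.0), 130, 138), (np.float64(1.5), 145, 151), (np.float64(3.0), 157, 173), (np.float64(4.5), 165, 197), (np.float64(6.0), 167, 215), (np.float64(7.5), 164, 221), (np.float64(9.0), 155, 217), (np.float64(10.5), 135, 205), (np.float64(12.0), 109, 178), (np.float64(13.5), 85, 142), (np.float64(15.0), 73, 114), (np.float64(16.5), 72, 105), (np.float64(18.0), 74, 105), (np.float64(19.5), 75, 105), (np.float64(21.0), 76, 106), (np.float64(22.5), 76,
[... 1301 characters left out ...]
loat64(-10.5), 149, 185), (np.float64(-9.0), 146, 201), (np.float64(-7.5), 129, 196), (np.float64(-6.0), 113, 176), (np.float64(-4.5), 106, 155), (np.float64(-3.0), 108, 142), (np.float64(-1.5), 117, 136), (np.float64(0.0), 130, 139), (np.float64(1.5), 145, 151), (np.float64(3.0), 158, 173), (np.float64(4.5), 165, 198), (np.float64(6.0), 167, 215), (np.float64(7.5), 164, 221), (np.float64(9.0), 155, 218), (np.float64(10.5), 135, 205), (np.float64(12.0), 109, 177), (np.float64(13.5), 84, 140), (np.float64(15.0), 73, 113), (np.float64(16.5), 72, 104), (np.float64(18.0), 74, 104), (np.float64(19.5), 75, 105), (np.float64(21.0), 76, 107), (np.float64(22.5), 76, 107), (np.float64(24.0), 76, 107)]
```

The picture shows the gauge over the gap (red band at side px (289,172), lips below at around px (290,195)). Lowering in stages.

Request:
move_arm --plan '[-0.03,0,-0.5,0,0,0,-0.03,0,-1.0,0,0,0,-0.03,0,-1.2,0,0,0,-0.03,0,-1.3,0,0,0,-0.03,0,-1.4,0,0,0,-0.03,0,-1.4,0,0,0]'

```text
time_s: 5.72
eef_pos: [0.5091, -0.0155, 0.1415]
eef_rot: [0.0, 0.825, 0.566, 0.0]
wrist_force: [0.3, 0.0, -1.8]
opening: 0.158
grasp_force: 60.0
```

```bash
python3 - <<'E'
from h import *
S=cam('side');o=ctrl.get_obs(); print(o['eef_pos'],o['wrist_force'],o['torque'])
cv2.imwrite('pics/w.png',cv2.resize(S['pixels'][165:225,260:330,::-1],None,fx=10,fy=10,interpolation=cv2.INTER_CUBIC))
E
```

```text
[ 0.50923186 -0.01553557  0.14176114] [ 0.50640961 -0.79126871 -0.65639708] [-0.0384069   0.0177121   0.03032485]
```

View pics/w.png

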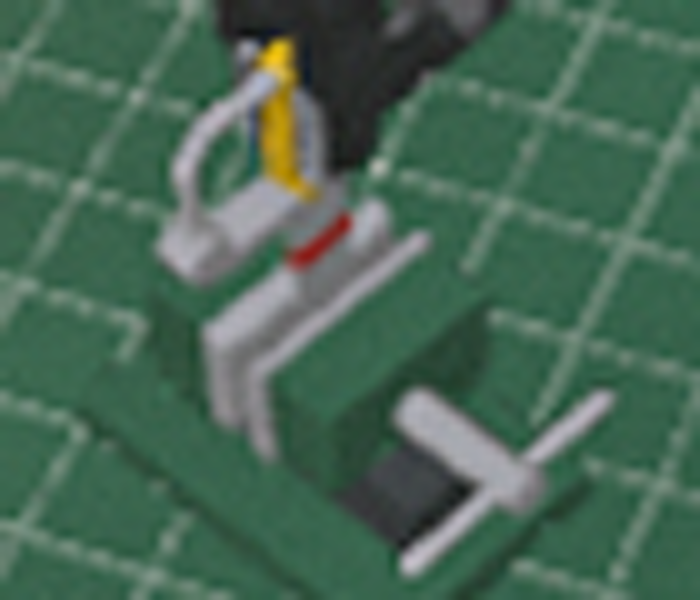

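The blade tip has entered the gap cleanly (red band at crop (320,243), just above the lips) with no contact force. Lowering the rest and holding.

Request:
move_arm --plan '[0,0,-0.1,0,0,0,0,0,-0.2,0,0,0,0,0,-0.28,0,0,0,0,0,-0.35,0,0,0,0,0,-0.35,0,0,0]'

```text
time_s: 6.4
eef_pos: [0.5086, -0.0154, 0.1234]
eef_rot: [-0.0, 0.825, 0.566, -0.0]
wrist_force: [0.4, -1.0, 0.1]
opening: 0.159
grasp_force: 60.0
```

```bash
python3 - <<'E'
from h import *
S=cam('side');o=ctrl.get_obs(); print(o['eef_pos'],o['wrist_force'],o['torque'])
hsv=cv2.cvtColor(S['pixels'],cv2.COLOR_RGB2HSV).astype(int)[165:225,260:330]
m=(((hsv[...,0]<8)|(hsv[...,0]>172))&(hsv[...,1]>120)&(hsv[...,2]>80)).astype(np.uint8);ys,xs=np.nonzero(m);print(list(zip(xs+260,ys+165)))
a=np.radians(-21);ex=np.array([np.cos(a),np.sin(a),0]);ey=np.array([-np.sin(a),np.cos(a),0]);c=np.array([*o['eef_pos'][:2],0])
for z in(.079,.081,.083,.085,.087,.089,.091): print(z,proj(S,np.array([c-ex*.0015-ey*.01,c-ex*.0015+ey*.01])+[0,0,z]).round(1).tolist())
print('near lip edge',proj(S,np.array([c-ex*.004-ey*.01,c-ex*.004+ey*.01,c-ex*.008-ey*.01,c-ex*.008+ey*.01])+[0,0,.085]).round(1).tolist())
cv2.imwrite('pics/w2.png',cv2.resize(S['pixels'][175:215,270:320,::-1],None,fx=14,fy=14,interpolation=cv2.INTER_CUBIC))
E
```

```text
[ 0.50881617 -0.01544681  0.12363783] [ 0.18800703  0.81905221 -1.51557528] [-0.00655812 -0.00051719 -0.04958709]
[(np.int64(294), np.int64(191)), (np.int64(293), np.int64(192)), (np.int64(294), np.int64(192)), (np.int64(292), np.int64(193)), (np.int64(293), np.int64(193)), (np.int64(290), np.int64(194)), (np.int64(291), np.int64(194)), (np.int64(292), np.int64(194)), (np.int64(290), np.int64(195))]
0.079 [[294.4, 192.3], [289.4, 196.4]]
0.081 [[294.4, 191.8], [289.4, 196.0]]
0.083 [[294.4, 191.4], [289.3, 195.5]]
0.085 [[294.3, 190.9], [289.3, 195.0]]
0.087 [[294.3, 190.5], [289.3, 194.6]]
0.089 [[294.3, 190.0], [289.2, 194.1]]
0.091 [[294.2, 189.6], [289.2, 193.7]]
near lip edge [[295.0, 191.4], [289.9, 195.5], [296.0, 192.1], [291.0, 196.3]]
```

View pics/w2.png

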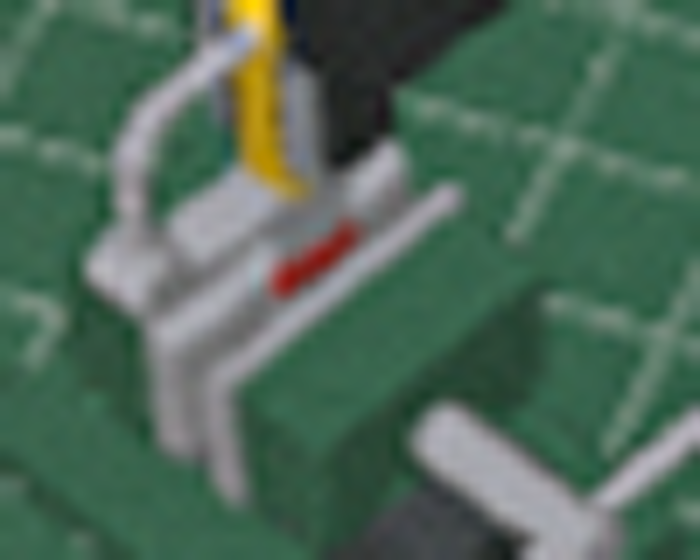

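Red band at side px (292,193) is level with the jaw tops (both FK and image give about 0.085 m). Holding still.

Request:
move_arm --plan '[0,0,0,0,0,0,0,0,0,0,0,0,0,0,0,0,0,0,0,0,0,0,0,0,0,0,0,0,0,0,0,0,0,0,0,0,0,0,0,0,0,0,0,0,0,0,0,0,0,0,0,0,0,0,0,0,0,0,0,0]'

```text
time_s: 7.7
eef_pos: [0.5089, -0.0155, 0.1238]
eef_rot: [-0.0, 0.825, 0.566, -0.0]
wrist_force: [0.7, -0.2, -1.1]
opening: 0.153
grasp_force: 60.0
```

Request:
move_arm --plan '[0,0,0,0,0,0,0,0,0,0,0,0,0,0,0,0,0,0,0,0,0,0,0,0]'

```text
time_s: 8.2
eef_pos: [0.5089, -0.0155, 0.1238]
eef_rot: [-0.0, 0.825, 0.566, -0.0]
wrist_force: [0.4, 0.7, -0.7]
opening: 0.161
grasp_force: 60.0
```

Request:
move_arm --plan '[0,0,0.2,0,0,0,0,0,0.5,0,0,0,0,0,1.0,0,0,0,0,0,1.9,0,0,0,0,0,2.5,0,0,0,0,0,2.5,0,0,0]'

```text
time_s: 8.95
eef_pos: [0.5109, -0.0159, 0.2528]
eef_rot: [0.003, 0.824, 0.566, 0.002]
wrist_force: [0.2, -0.1, -1.2]
opening: 0.157
grasp_force: 60.0
```

Request:
move_arm --plan '[-0.4,-0.9,0,0,0,0.06,-0.9,-2.0,0,0,0,0.14,-1.4,-3.1,0,0,0,0.22,-1.8,-4.2,0,0,0,0.3,-2.1,-5.1,0,0,0,0.34,-2.18,-5.57,0,0,0,0.344,-2.18,-5.57,-0.8,0,0,0.344,-2.18,-5.57,-1.5,0,0,0.344,-2.18,-5.57,-1.76,0,0,0.344,-2.18,-5.57,-1.76,0,0,0.344]'

```text
time_s: 10.2
eef_pos: [0.3995, -0.2933, 0.16]
eef_rot: [-0.001, 0.715, 0.699, 0.0]
wrist_force: [-0.1, 0.5, -0.4]
opening: 0.159
grasp_force: 59.9
```

```bash
python3 - <<'E'
from h import *
S=cam('side');o=ctrl.get_obs(); print(o['eef_pos'],o['eef_rot'],o['wrist_force'])
p=np.array(o['eef_pos'])
# expected opening centre and balance spot
a=np.radians(-1.3);ey=np.array([-np.sin(a),np.cos(a),0]);tip=p-[0,0,.0607]
f=lambda y,z:tip+ey*y+[0,0,z]
print('open corners',proj(S,[f(.012,.054),f(.012,.094),f(.041,.094),f(.041,.054)]).round(1).tolist())
print('arm',proj(S,[[.453,-.272,.17],[.453,-.272,.184],[.503,-.2733,.17],[.548,-.2745,.17]]).round(1).tolist())
u=proj(S,[.42,-.28,.17])[0].astype(int);print(u)
x0,y0=u[0]-45,u[1]-35;print(x0,y0)
cv2.imwrite('pics/hk.png',cv2.resize(S['pixels'][y0:y0+70,x0:x0+90,::-1],None,fx=8,fy=8,interpolation=cv2.INTER_CUBIC))
E
```

```text
[ 0.40011687 -0.29407097  0.16120531] [ 7.33774510e-05  7.15477293e-01  6.98635984e-01 -1.65188469e-06] [-0.28048389  0.74937864 -0.81819787]
open corners [[359.1, 124.0], [360.4, 113.3], [357.2, 119.3], [356.0, 129.9]]
arm [[341.7, 117.8], [341.9, 114.0], [326.0, 113.6], [312.3, 109.9]]
[353 118]
308 83
```

View pics/hk.png

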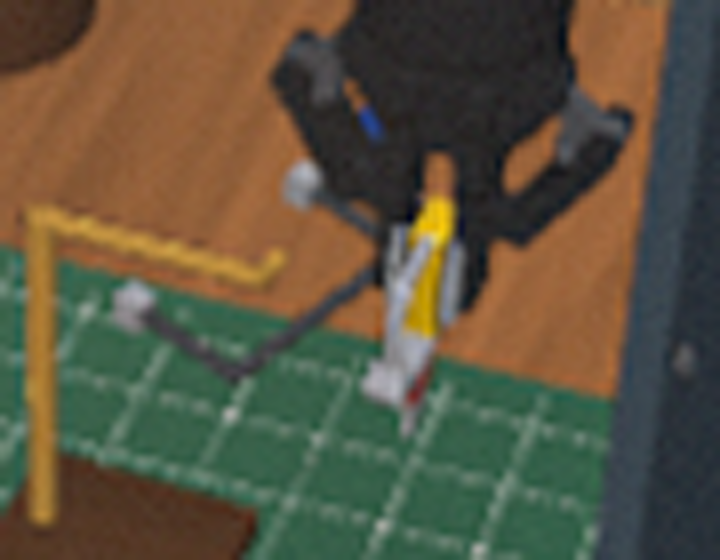

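The hook tip is at crop (275,268), with the loop at (410,270) in line with the arm. Sliding the loop over the tip.

Request:
move_arm --plan '[0.3,0,0,0,0,0,0.6,-0.01,0,0,0,0,0.9,-0.02,0,0,0,0,1.2,-0.03,0,0,0,0,1.5,-0.03,0,0,0,0,1.8,-0.04,0,0,0,0,1.9,-0.04,0,0,0,0,1.9,-0.04,0,0,0,0]'

```text
time_s: 11.25
eef_pos: [0.495, -0.2959, 0.1606]
eef_rot: [-0.0, 0.715, 0.699, -0.0]
wrist_force: [-0.3, 0.6, -1.2]
opening: 0.155
grasp_force: 60.0
```

Request:
move_arm --plan '[0,0,-0.1,0,0,0,0,0,-0.2,0,0,0,0,0,-0.28,0,0,0,0,0,-0.28,0,0,0]'

```text
time_s: 11.75
eef_pos: [0.4945, -0.2958, 0.1462]
eef_rot: [-0.001, 0.716, 0.699, -0.0]
wrist_force: [-0.2, 0.8, -0.5]
opening: 0.157
grasp_force: 60.0
```

```bash
python3 - <<'E'
from h import *
S=cam('side');o=ctrl.get_obs(); print(o['eef_pos'],o['eef_rot'],o['wrist_force'],o['torque'])
cv2.imwrite('pics/hk2.png',cv2.resize(S['pixels'][75:150,290:370,::-1],None,fx=8,fy=8,interpolation=cv2.INTER_CUBIC))
E
```

```text
[ 0.49470987 -0.29592134  0.1465802 ] [-2.25685050e-04  7.15601013e-01  6.98509226e-01 -1.39608358e-05] [ 0.48749951 -0.62297792 -0.99487385] [ 0.01492303 -0.02834482  0.02865473]
```

View pics/hk2.png

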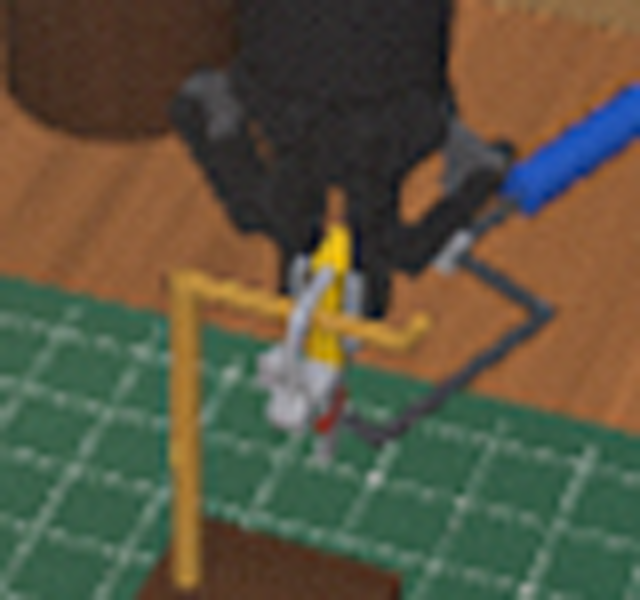

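The arm passes through the loop (wire in front of it at crop (300,315)). Settling down onto it.

Request:
move_arm --plan '[0,0.03,-0.04,0,0,0,0,0.03,-0.08,0,0,0,0,0.03,-0.1,0,0,0,0,0.03,-0.1,0,0,0]'

```text
time_s: 12.3
eef_pos: [0.4949, -0.2944, 0.1417]
eef_rot: [-0.0, 0.716, 0.699, -0.0]
wrist_force: [0.3, 0.4, -1.1]
opening: 0.156
grasp_force: 60.0
```

Request:
move_arm --plan '[0,0,-0.02,0,0,0,0,0,-0.03,0,0,0,0,0,-0.03,0,0,0]'

```text
time_s: 12.68
eef_pos: [0.495, -0.2945, 0.1405]
eef_rot: [0.0, 0.716, 0.699, 0.0]
wrist_force: [-0.5, 0.3, 0.4]
opening: 0.153
grasp_force: 60.0
```

Request:
move_arm --plan '[0,0,-0.02,0,0,0,0,0,-0.02,0,0,0]'

```text
time_s: 12.92
eef_pos: [0.4951, -0.2946, 0.1401]
eef_rot: [0.0, 0.716, 0.699, 0.0]
wrist_force: [-2.6, 2.1, 5.5]
opening: 0.154
grasp_force: 61.2
```

```bash
python3 - <<'E'
from h import *
o=ctrl.get_obs(); print(o['eef_pos'],o['wrist_force'],o['torque'])
E
```

```text
[ 0.49513278 -0.2946217   0.14013701] [-2.62037229  2.12331138  5.48254066] [0.2523004  0.25312475 0.06765672]
```

Contact felt (5 N). Release.

Request:
move_arm --plan '[0,0,0.01,0,0,0,0,0,0.01,0,0,0,0,0,0.01,0,0,0,0,0,0.01,0,0,0,0,0,0.01,0,0,0,0,0,0.01,0,0,0]' --grip 32

```text
time_s: 13.68
eef_pos: [0.4949, -0.2944, 0.1397]
eef_rot: [-0.0, 0.716, 0.699, 0.0]
wrist_force: [-0.5, -0.3, 0.6]
opening: 0.373
grasp_force: 0.0
```

```bash
python3 - <<'E'
from h import *
S=cam('side');o=ctrl.get_obs(); print(o['eef_pos'],o['wrist_force'],o['torque'],o['opening'],o['grasp_force'])
cv2.imwrite('pics/rel.png',cv2.resize(S['pixels'][75:150,290:370,::-1],None,fx=8,fy=8,interpolation=cv2.INTER_CUBIC))
E
```

```text
[ 0.49486145 -0.29445649  0.13975824] [-0.14912587 -0.009061   -0.19149004] [-0.01276719 -0.04942253 -0.04002248] 0.3713497149292409 0.0
```

Request:
move_arm --plan '[0,0,0.15,0,0,0,0,0,0.4,0,0,0,0,0,0.8,0,0,0,0,0,1.3,0,0,0,0,0,2.0,0,0,0,0,0,2.6,0,0,0,0,0,2.6,0,0,0]'

```text
time_s: 14.6
eef_pos: [0.4963, -0.2957, 0.274]
eef_rot: [0.004, 0.715, 0.699, 0.0]
wrist_force: [0.5, 0.4, -0.5]
opening: 0.375
grasp_force: 0.0
```

Request:
move_arm --plan '[-0.8,0.6,0.3,0,0,0,-1.8,1.3,0.6,0,0,0,-2.6,2.0,0.8,0,0,0,-3.2,2.4,1,0,0,0,-3.2,2.4,1,0,0,0]'

```text
time_s: 15.22
eef_pos: [0.3339, -0.1735, 0.3203]
eef_rot: [0.001, 0.716, 0.699, -0.0]
wrist_force: [0.1, -0.7, 0.5]
opening: 0.377
grasp_force: 0.0
```

Request:
move_arm --plan '[0,0,0,0,0,0,0,0,0,0,0,0,0,0,0,0,0,0,0,0,0,0,0,0,0,0,0,0,0,0,0,0,0,0,0,0,0,0,0,0,0,0,0,0,0,0,0,0]'

```text
time_s: 16.23
eef_pos: [0.3349, -0.1745, 0.3198]
eef_rot: [0.0, 0.716, 0.699, -0.0]
wrist_force: [0.2, -0.7, -0.8]
opening: 0.374
grasp_force: 0.0
```

```bash
python3 - <<'E'
from h import *
S=cam('side');o=ctrl.get_obs(); print(o['eef_pos'],o['wrist_force'])
def red_yel(im):
    hsv=cv2.cvtColor(im,cv2.COLOR_BGR2HSV).astype(int)
    y=(hsv[...,0]>24)&(hsv[...,0]<34)&(hsv[...,1]>190)&(hsv[...,2]>120)
    r=((hsv[...,0]<5)|(hsv[...,0]>172))&(hsv[...,1]>150)&(hsv[...,2]>80)
    return [(m.sum(),(np.argwhere(m).mean(0)[::-1]/8+[290,75]).round(1)) for m in(y,r)]
f=lambda im:red_yel(cv2.resize(im,None,fx=8,fy=8,interpolation=cv2.INTER_CUBIC))
print('held',red_yel(cv2.imread('pics/hk2.png')));print('released',red_yel(cv2.imread('pics/rel.png')))
print('now',f(S['pixels'][75:150,290:370,::-1]));import time
S=cam('side');print('now2',f(S['pixels'][75:150,290:370,::-1]))
print('exp grip',proj(S,[.495,-.294,.08+.076]),'band',proj(S,[.495,-.294,.102]))
E
```

```text
[ 0.33489342 -0.17447869  0.31982483] [-0.71367933 -0.73402657 -0.34926675]
held [(np.int64(3), array([329.7, 107.3])), (np.int64(127), array([330.7, 127.8]))]
released [(np.int64(71), array([331.2, 110.6])), (np.int64(107), array([329.9, 129.4]))]
now [(np.int64(61), array([331. , 113.4])), (np.int64(126), array([330. , 129.2]))]
now2 [(np.int64(26), array([328.4, 116.6])), (np.int64(120), array([329.9, 129.3]))]
exp grip [[330.73455405 113.83312724]] band [[330.20209981 127.38800377]]
```

```bash
python3 -c "
from bench import ctrl
print(ctrl.hand_in())"
```

```text
the job is handed in; nothing more can be done
None
```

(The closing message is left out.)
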